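# Transfer fatigue specimens between racks in queue order

### The arm

A 7-joint arm with a two-finger parallel gripper is mounted at the origin on the work surface. World frame = base frame: x ahead of the robot, y to its left, z up, the work surface at z = 0. Lengths are in mm, angles in degrees, forces in N, time in s.
With the tool pointing down it reaches from about 425 to 825 mm from the base axis. Payload 3.6 kg.
Tool frame: the origin (TCP) lies at the very end of the fingers, on their centre line; the grasp point (between the pads) lies 19 mm behind it; z points along the fingers, y is the direction in which the jaws open and shut (so a half turn about z gives the same grasp; the last joint's range is limited). The gripper opens to 93 mm and grips with 3 to 60 N. Pads are 15 mm wide; open, the fingers measure 128 mm over their backs; the gripper's body (75 mm by 188 mm) begins 65 mm behind the grasp point.
Start: joints at [-76.347, 35.231, -0.722, 81.555, 0.464, 63.22, -2.315], TCP at [170.082, 627.323, 218.64] pointing down, gripper open.
Joint ranges: [-178.69, 178.69], [-17.37, 117.87], [-77.05, 75.6], [15.02, 138.74], [-78.02, 258.01], [0.78, 113.62], [-162.83, 162.83]. Speed limits (degrees/s): [159.86, 159.86, 180, 180, 180, 180, 180].

### API

Orientations are given as a 3x3 rotation matrix whose columns are the frame's x, y, z axes.
In Python, from workcell import readout, camera, order gives the robot as it stands.
- The arm moves only by the shell command python3 -m pendant 'ROWS' [FORCE]. ROWS is text: rows parted by semicolons, each of 7 numbers parted by spaces: the shift along the tool's x, y, z in mm, then the turn, a rotation vector about the tool's x, y, z in rad, then the finger opening in mm, from 0 to 93. A call has 1 to 5 rows; each row is the pose to reach, as a shift and turn from the pose commanded when the call began, along the tool's axes at that moment; what a row does not reach only later rows make up. A row lasts 1/10 s, in which the tool goes at most 50 mm and 8.59 degrees, less where a joint would pass 70% of its speed; a pose out of reach is approached as far as the arm can. A call with a gripper value outside its range is refused whole. The fingers move at their own pace and stop on an object; FORCE is the grip in N (left out, the last holds). Time passes only in rows, so rows that repeat a pose let the fingers close. It gives the time, the measured TCP pose, the force and the opening at its end, in the units of the state.
- readout.get_obs(): the state, without advancing time (a new reading comes with each control period).
- camera(name): name is "side" or "top" or "wrist"; returns a dict with "color" (400x640x3 uint8, blue, green, red), "depth" (400x640 float32, mm along the optical axis (not along the pixel's ray), 0 where there is no reading), "intrinsics" (3x3 intrinsics, pixels), "k1" (the pictures are not rectified: a ray, as slopes to the right and down, at radius r is drawn at 1 + k1 r^2 times it, then the intrinsics apply), "xyz" and "attitude" of the camera in the world. Camera axes: x right, y down, z forward; pixel columns grow to the right and rows downward; lengths in mm; the calibration is good to about 2 mm. A picture is of the moment at which its call begins.
- order.job_done(): hands the job in, once; it reports no verdict.
The state is a dict: "clock": time; "joint_pos": joint angles; "qvel": joint speeds; "joint_efforts": joint torques, N m; "tool_pos": TCP position; "tool_rot": TCP orientation; "force": force on the tool from outside, world axes, zero at the start; "ft_torque": the same for the moment, N m; "finger_gap": opening from 0.0 (shut) to 1.0 (fully open).
Only numpy, scipy, OpenCV 4.12 (cv2) and the standard library are available. Lean on these libraries where they do the work, as an engineer would, in place of code of your own. Each camera call takes 0.05 s, during which the arm holds its last target. There are 200 camera calls.

### The job

Move the four steel test specimens from the full green rack into the empty green rack, keeping them in queue order: the specimen nearest the full rack's black end grip goes into the bay nearest the empty rack's index post (the pin with the black ball, at one end), the next one into the next bay, and so on to the far end. Each must end up standing upright on the floor of its own bay, let go; never let a specimen fall over.

Things in the scene. Friction and masses are not known exactly. Their poses are not given: they have to be found in the camera images.
- sleeve_mid (a point): steel sleeve (thick tube), 34 mm outside diameter with an 18 mm bore, about 0.3 kg, 80 mm tall, standing upright (own z up) in one of the cups of the full rack. This point: on its axis, half-way up
- waisted_mid (a point): round steel fatigue specimen with a slim waist: ends 30 mm in diameter and 18 mm long, 8 mm cones, and between them a waist 18 mm in diameter and 40 mm long, about 0.3 kg, 92 mm tall, standing upright (own z up) in one of the cups of the full rack. This point: on its axis, half-way up
- square_mid (a point): square steel bar, 26 x 26 mm, its faces square to its own x and y, about 0.4 kg, 84 mm tall, standing upright (own z up) in one of the cups of the full rack. This point: on its axis, half-way up
- flanged_mid (a point): steel pin 20 mm in diameter with a foot flange 36 mm in diameter and 10 mm high, about 0.25 kg, 76 mm tall, standing upright (own z up) in one of the cups of the full rack. This point: on its axis, half-way up
- cup_sleeve: open square cup, 58 x 58 x 16 mm outside, 50 x 50 mm inside, walls 4 mm, black rubber inner floor 6 mm up, fixed on the full rack, in which the sleeve stands at the start; it stays where it is and all four cups look alike. Origin: centre of its underside, which lies on the rack's top 30 mm above the table. z up; y along the row, pointing to the rack end with the black grip (always the end on the robot's left, +y); x across the row
- cup_waisted: open square cup, 58 x 58 x 16 mm outside, 50 x 50 mm inside, walls 4 mm, black rubber inner floor 6 mm up, fixed on the full rack, in which the waisted specimen stands at the start; it stays where it is and all four cups look alike. Origin: centre of its underside, which lies on the rack's top 30 mm above the table. z up; y along the row, pointing to the rack end with the black grip (always the end on the robot's left, +y); x across the row
- cup_square: open square cup, 58 x 58 x 16 mm outside, 50 x 50 mm inside, walls 4 mm, black rubber inner floor 6 mm up, fixed on the full rack, in which the square bar stands at the start; it stays where it is and all four cups look alike. Origin: centre of its underside, which lies on the rack's top 30 mm above the table. z up; y along the row, pointing to the rack end with the black grip (always the end on the robot's left, +y); x across the row
- cup_flanged: open square cup, 58 x 58 x 16 mm outside, 50 x 50 mm inside, walls 4 mm, black rubber inner floor 6 mm up, fixed on the full rack, in which the flanged pin stands at the start; it stays where it is and all four cups look alike. Origin: centre of its underside, which lies on the rack's top 30 mm above the table. z up; y along the row, pointing to the rack end with the black grip (always the end on the robot's left, +y); x across the row
- empty_rack: the empty rack, fixed: a green perforated steel channel 62 mm (x) by 304 mm (y) by 30 mm high with four open square bays on top in a row along its y, at y = -114, -38, +38 and +114 mm from its origin, x = 0. Each bay is 50 x 50 mm inside, walls 4 mm thick and 10 mm high; its black rubber floor is 36 mm above the origin. Origin: centre of its underside, on the table; z up. It may stand nearer the robot than the full rack or beyond it (the full rack has the same channel)
- index_post: index post, fixed against one end of the empty rack, either end: steel block 50 x 24 x 30 mm carrying an upright 14 mm pin with a 22 mm black ball, 90 mm high in all. Origin: centre of its underside, on the table, on the rack's y axis at y = +165 or -165 mm from the rack's origin (51 mm from the centre of the nearest bay). The other end has the same block without a pin
There are look-alikes about, which are no part of the job. What is shaped like the index_post but blue or purple is not meant. What is shaped like the part that bears waisted_mid but blue is not meant.

How it is judged (in metres and radians):
At the end, for the whole second after the job is handed in: Counted from the black-grip end of the full rack, the 1st to 4th specimens stand in the 1st to 4th bays from the index post: within 15 mm of the bay centre, on its floor (within 6 mm), upright within 0.1 rad, at rest, let go (((y of each of cup_waisted, cup_square, cup_flanged in the frame of cup_sleeve below 0 m and horizontal distance between sleeve_mid and index_post between 0.033 and 0.069 m) or (y of cup_waisted in the frame of cup_sleeve above 0 m and y of each of cup_square, cup_flanged in the frame of cup_sleeve below 0 m and horizontal distance between sleeve_mid and index_post between 0.109 and 0.145 m) or (y of each of cup_waisted, cup_flanged in the frame of cup_sleeve below 0 m and y of cup_square in the frame of cup_sleeve above 0 m and horizontal distance between sleeve_mid and index_post between 0.109 and 0.145 m) or (y of each of cup_waisted, cup_square in the frame of cup_sleeve below 0 m and y of cup_flanged in the frame of cup_sleeve above 0 m and horizontal distance between sleeve_mid and index_post between 0.109 and 0.145 m) or (y of each of cup_waisted, cup_square in the frame of cup_sleeve above 0 m and y of cup_flanged in the frame of cup_sleeve below 0 m and horizontal distance between sleeve_mid and index_post between 0.185 and 0.221 m) or (y of each of cup_waisted, cup_flanged in the frame of cup_sleeve above 0 m and y of cup_square in the frame of cup_sleeve below 0 m and horizontal distance between sleeve_mid and index_post between 0.185 and 0.221 m) or (y of cup_waisted in the frame of cup_sleeve below 0 m and y of each of cup_square, cup_flanged in the frame of cup_sleeve above 0 m and horizontal distance between sleeve_mid and index_post between 0.185 and 0.221 m) or (y of each of cup_waisted, cup_square, cup_flanged in the frame of cup_sleeve above 0 m and horizontal distance between sleeve_mid and index_post between 0.261 and 0.297 m)) and x of sleeve_mid in the frame of empty_rack between -0.015 and 0.015 m and z of sleeve_mid in the frame of empty_rack between 0.07 and 0.082 m and angle between each of sleeve_mid, waisted_mid, square_mid, flanged_mid's own z axis and vertical below 0.1 rad and linear speed of each of sleeve, waisted, square, flanged below 0.02 m/s and contact force between each of sleeve, waisted, square, flanged and the fingers below 0.1 N and ((y of each of cup_sleeve, cup_square, cup_flanged in the frame of cup_waisted below 0 m and horizontal distance between waisted_mid and index_post between 0.033 and 0.069 m) or (y of cup_sleeve in the frame of cup_waisted above 0 m and y of each of cup_square, cup_flanged in the frame of cup_waisted below 0 m and horizontal distance between waisted_mid and index_post between 0.109 and 0.145 m) or (y of each of cup_sleeve, cup_flanged in the frame of cup_waisted below 0 m and y of cup_square in the frame of cup_waisted above 0 m and horizontal distance between waisted_mid and index_post between 0.109 and 0.145 m) or (y of each of cup_sleeve, cup_square in the frame of cup_waisted below 0 m and y of cup_flanged in the frame of cup_waisted above 0 m and horizontal distance between waisted_mid and index_post between 0.109 and 0.145 m) or (y of each of cup_sleeve, cup_square in the frame of cup_waisted above 0 m and y of cup_flanged in the frame of cup_waisted below 0 m and horizontal distance between waisted_mid and index_post between 0.185 and 0.221 m) or (y of each of cup_sleeve, cup_flanged in the frame of cup_waisted above 0 m and y of cup_square in the frame of cup_waisted below 0 m and horizontal distance between waisted_mid and index_post between 0.185 and 0.221 m) or (y of cup_sleeve in the frame of cup_waisted below 0 m and y of each of cup_square, cup_flanged in the frame of cup_waisted above 0 m and horizontal distance between waisted_mid and index_post between 0.185 and 0.221 m) or (y of each of cup_sleeve, cup_square, cup_flanged in the frame of cup_waisted above 0 m and horizontal distance between waisted_mid and index_post between 0.261 and 0.297 m)) and x of waisted_mid in the frame of empty_rack between -0.015 and 0.015 m and z of waisted_mid in the frame of empty_rack between 0.076 and 0.088 m and ((y of each of cup_sleeve, cup_waisted, cup_flanged in the frame of cup_square below 0 m and horizontal distance between square_mid and index_post between 0.033 and 0.069 m) or (y of cup_sleeve in the frame of cup_square above 0 m and y of each of cup_waisted, cup_flanged in the frame of cup_square below 0 m and horizontal distance between square_mid and index_post between 0.109 and 0.145 m) or (y of each of cup_sleeve, cup_flanged in the frame of cup_square below 0 m and y of cup_waisted in the frame of cup_square above 0 m and horizontal distance between square_mid and index_post between 0.109 and 0.145 m) or (y of each of cup_sleeve, cup_waisted in the frame of cup_square below 0 m and y of cup_flanged in the frame of cup_square above 0 m and horizontal distance between square_mid and index_post between 0.109 and 0.145 m) or (y of each of cup_sleeve, cup_waisted in the frame of cup_square above 0 m and y of cup_flanged in the frame of cup_square below 0 m and horizontal distance between square_mid and index_post between 0.185 and 0.221 m) or (y of each of cup_sleeve, cup_flanged in the frame of cup_square above 0 m and y of cup_waisted in the frame of cup_square below 0 m and horizontal distance between square_mid and index_post between 0.185 and 0.221 m) or (y of cup_sleeve in the frame of cup_square below 0 m and y of each of cup_waisted, cup_flanged in the frame of cup_square above 0 m and horizontal distance between square_mid and index_post between 0.185 and 0.221 m) or (y of each of cup_sleeve, cup_waisted, cup_flanged in the frame of cup_square above 0 m and horizontal distance between square_mid and index_post between 0.261 and 0.297 m)) and x of square_mid in the frame of empty_rack between -0.015 and 0.015 m and z of square_mid in the frame of empty_rack between 0.072 and 0.084 m and ((y of each of cup_sleeve, cup_waisted, cup_square in the frame of cup_flanged below 0 m and horizontal distance between flanged_mid and index_post between 0.033 and 0.069 m) or (y of cup_sleeve in the frame of cup_flanged above 0 m and y of each of cup_waisted, cup_square in the frame of cup_flanged below 0 m and horizontal distance between flanged_mid and index_post between 0.109 and 0.145 m) or (y of each of cup_sleeve, cup_square in the frame of cup_flanged below 0 m and y of cup_waisted in the frame of cup_flanged above 0 m and horizontal distance between flanged_mid and index_post between 0.109 and 0.145 m) or (y of each of cup_sleeve, cup_waisted in the frame of cup_flanged below 0 m and y of cup_square in the frame of cup_flanged above 0 m and horizontal distance between flanged_mid and index_post between 0.109 and 0.145 m) or (y of each of cup_sleeve, cup_waisted in the frame of cup_flanged above 0 m and y of cup_square in the frame of cup_flanged below 0 m and horizontal distance between flanged_mid and index_post between 0.185 and 0.221 m) or (y of each of cup_sleeve, cup_square in the frame of cup_flanged above 0 m and y of cup_waisted in the frame of cup_flanged below 0 m and horizontal distance between flanged_mid and index_post between 0.185 and 0.221 m) or (y of cup_sleeve in the frame of cup_flanged below 0 m and y of each of cup_waisted, cup_square in the frame of cup_flanged above 0 m and horizontal distance between flanged_mid and index_post between 0.185 and 0.221 m) or (y of each of cup_sleeve, cup_waisted, cup_square in the frame of cup_flanged above 0 m and horizontal distance between flanged_mid and index_post between 0.261 and 0.297 m)) and x of flanged_mid in the frame of empty_rack between -0.015 and 0.015 m and z of flanged_mid in the frame of empty_rack between 0.068 and 0.08 m); the robot touches nothing.
It fails at once if a specimen falls over (tilts more than 0.7 rad) (angle between any of sleeve_mid, waisted_mid, square_mid, flanged_mid's own z axis and vertical above 0.7 rad).
It also fails if it takes over 106 s, if anything falls off the work surface, if the arm or the gripper's body presses on something with over 40 N, if the wrist force passes 120 N, or if a joint passes its speed limit or range.

## Working session

There is one attempt and no reset: what is moved stays moved. The work goes in short steps, Python scripts to look and compute and a shell command to move; the robot and the scene stay as the last step left them, time stands still between calls to the robot, and variables do not carry over. Pictures are saved under pics/ and viewed, about 12 in all and at most 16, crops included, and the job is handed in when it is done.

```bash
mkdir -p pics; ls
python3 - <<'E'
from workcell import readout,camera
import cv2,numpy as np
o=readout.get_obs(); print({k:np.round(v,3).tolist() for k,v in o.items()})
for n in("top","side"):
    c=camera(n); cv2.imwrite(f"pics/{n}0.png",c["color"]); np.savez(f"{n}0.npz",**c)
    print(n,c["intrinsics"].tolist(),c["k1"],c["xyz"],np.round(c["attitude"],3).tolist())
E
```

```text
pics
{'clock': 0.0, 'joint_pos': [-76.347, 35.29, -0.723, 81.639, 0.464, 63.221, -2.314], 'qvel': [-0.046, -0.026, -0.045, 0.016, -0.046, 0.015, -0.016], 'joint_efforts': [-0.001, -45.894, 0.209, -16.575, -0.061, 0.02, 0.0], 'tool_pos': [169.892, 626.587, 217.482], 'tool_rot': [[-0.965, 0.262, -0.001], [0.262, 0.965, -0.002], [-0.0, -0.003, -1.0]], 'force': [0.168, 0.178, -0.023], 'ft_torque': [0.039, 0.046, -0.05], 'finger_gap': 1.001}
top [[490.39535928312716, 0.0, 313.57244287459184], [0.0, 490.39535928312716, 209.1743266468477], [0.0, 0.0, 1.0]] 0.022210411141442045 [ 323.23745857   -4.84749873 1005.02657057] [[0.063, -0.975, 0.213], [-0.998, -0.062, 0.011], [0.002, -0.213, -0.977]]
side [[428.5395171001478, 0.0, 317.00285313460523], [0.0, 428.5395171001478, 204.8391924077109], [0.0, 0.0, 1.0]] -0.05215289155174849 [341.00261058 531.82331578 493.04819849] [[-0.96, -0.168, 0.223], [-0.279, 0.585, -0.762], [-0.002, -0.794, -0.608]]
```

View pics/top0.png

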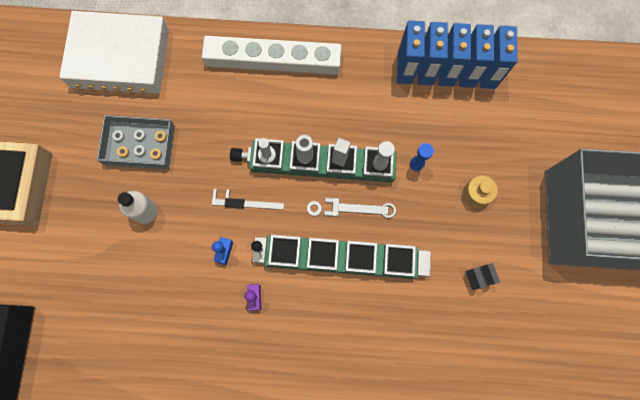

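View pics/side0.png

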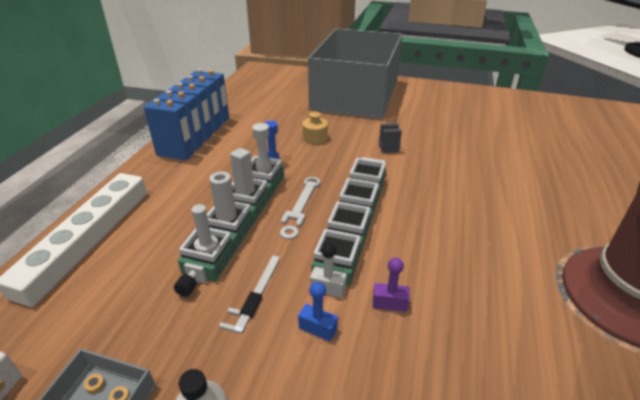

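```bash
cat > h.py <<'E'
import numpy as np,cv2
from workcell import readout,camera
def norm(c,px):
    K=np.array(c["intrinsics"],float); 
    return cv2.undistortPoints(np.array(px,float).reshape(-1,1,2),K,np.array([float(c["k1"]),0,0,0])).reshape(-1,2)
def ray(c,px,z):  # onto plane z
    n=norm(c,px); d=np.c_[n,np.ones(len(n))]@np.array(c["attitude"]).T; o=np.array(c["xyz"])
    return o+d*((z-o[2])/d[:,2])[:,None]
def cloud(c,dx=0,dy=0):
    h,w=c["depth"].shape; v,u=np.mgrid[:h,:w]
    n=norm(c,np.c_[u.ravel(),v.ravel()]); D=c["depth"].ravel()[:,None]
    P=np.c_[n,np.ones(len(n))]*D@np.array(c["attitude"]).T+np.array(c["xyz"])
    P[D[:,0]==0]=np.nan
    return P.reshape(h,w,3)
E
python3 - <<'E'
from h import *
c=dict(np.load("top0.npz")); P=cloud(c); hsv=cv2.cvtColor(c["color"],cv2.COLOR_BGR2HSV)
print("table z",np.nanmedian(P[320:350,100:500,2]))
m=((hsv[...,1]<70)&(hsv[...,2]>120)).astype(np.uint8)
d=((hsv[...,2]<60)).astype(np.uint8)
print("black floors / rims")
for nm,roi in(("empty",(225,285,262,422)),("full",(130,185,240,400))):
    a,b,l,r=roi; 
    for name,mm in(("dark",d),("white",m)):
        q=np.zeros_like(mm);q[a:b,l:r]=mm[a:b,l:r]
        cs,_=cv2.findContours(q,cv2.RETR_EXTERNAL,cv2.CHAIN_APPROX_NONE)
        for k in cs:
            if cv2.contourArea(k)<150: continue
            R=cv2.minAreaRect(ray(c,k.reshape(-1,2),36 if name=="dark" else 46)[:,:2].astype(np.float32))
            print(nm,name,np.round(k.mean(0)),np.round(R[0],1),np.round(R[1],1),round(R[2],1))
for nm,(u0,u1),zt in(("flanged",(250,280),112),("sleeve",(288,320),116),("square",(326,358),120),("waisted",(366,398),128)):
    s=P[125:185,u0:u1].reshape(-1,3); z=s[:,2]
    t=s[(z>zt-8)&(z<zt+8)]
    print(nm,len(t),np.round(np.median(t,0),1),np.round(t[:,:2].min(0)),np.round(t[:,:2].max(0)))
im=c["color"]
cr=np.vstack([cv2.resize(im[125:190,225:440],None,fx=3.7,fy=3.7,interpolation=cv2.INTER_CUBIC),cv2.resize(im[225:315,205:435],(795,333),interpolation=cv2.INTER_CUBIC)[:,:795]])
E
python3 - <<'E'
import cv2
im=cv2.imread("pics/top0.png"); cv2.imwrite("pics/crop1.png",cv2.resize(im[125:315,200:440],None,fx=3.1,fy=3.1,interpolation=cv2.INTER_CUBIC))
E
```

```text
table z -1.5905882642709912
black floors / rims
empty dark [[400. 260.]] [ 443.6 -169.7] [45.7 45.7] 89.3
empty dark [[361. 256.]] [444.9 -93.3] [46.3 45.6] 89.2
empty dark [[322. 253.]] [446.2 -16.7] [46.2 45.7] 89.3
empty dark [[284. 250.]] [447.5  59.9] [46.4 45.5] 88.9
empty white [[400. 260.]] [ 442.2 -168.7] [60.6 59.6] 88.9
empty white [[362. 256.]] [443.4 -96.4] [67.5 59.6] 88.9
empty white [[324. 253.]] [444.6 -20.4] [68.  60.2] 87.5
empty white [[285. 250.]] [446.2  54.7] [69.3 59.5] 89.1
full dark [[378. 164.]] [ 643.9 -120.8] [45.9 44.2] 88.7
full dark [[341. 160.]] [645.3 -44.3] [43.8 46.4] 0.1
full white [[379. 160.]] [ 648.9 -121.2] [62.6 74.3] 89.2
full white [[341. 157.]] [649.5 -40.4] [68.  73.2] 89.4
full white [[269. 152.]] [644.7 103. ] [71.5 61.2] 86.6
full white [[305. 154.]] [651.1  31.7] [60.8 74.4] 89.3
flanged 88 [641.5 110.5 110. ] [632. 101.] [653. 121.]
sleeve 183 [644.8  33.  113.8] [630.  17.] [663.  49.]
square 186 [642.7 -40.1 117.8] [627. -56.] [660. -26.]
waisted 200 [ 638.7 -123.2  125.7] [ 625. -137.] [ 654. -109.]Traceback (most recent call last):
  File "<stdin>", line 21, in <module>
    return _nx.concatenate(arrs, 0, dtype=dtype, casting=casting)
           ~~~~~~~~~~~~~~~^^^^^^^^^^^^^^^^^^^^^^^^^^^^^^^^^^^^^^^
ValueError: all the input array dimensions except for the concatenation axis must match exactly, but along dimension 1, the array at index 0 has size 796 and the array at index 1 has size 795
```

View pics/crop1.png

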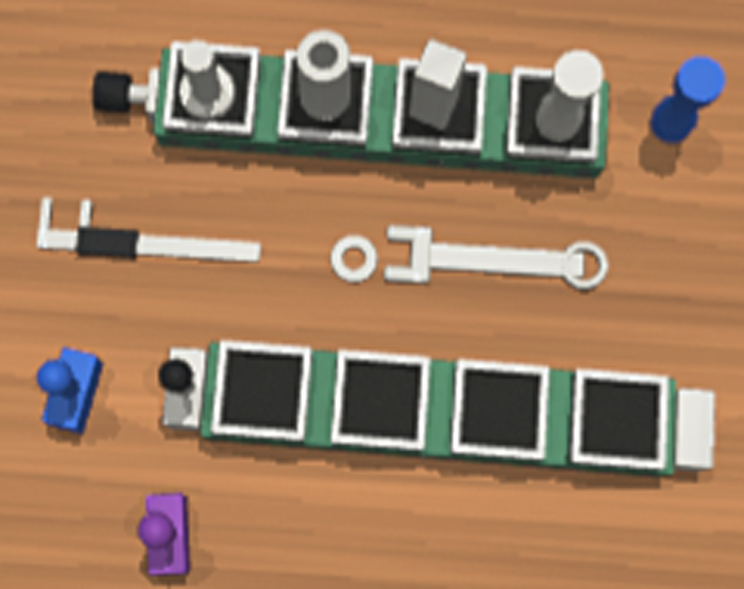

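Full rack, from the grip end (left): flanged (262,152), sleeve (304,150), square (341,152), waisted (384,157). The all-blue waisted look-alike at (422,157) stands outside the rack, so it's excluded. The black-ball post at (257,248) is on the empty rack's +y end, and the blue (222,248) and purple (252,297) posts aren't meant. Each specimen therefore goes to the bay with the same number, counted from the left. Bay pitch measures 76.5 mm against 76 nominal, so I'm moving now.

```bash
cat >> h.py <<'E'
from scipy.spatial.transform import Rotation as R_
def goal(x,y,z,yaw=0,drot=True):
    """tool-frame shift+rotvec to world pose; yaw = world angle of tool y axis from +x, deg, tool down"""
    o=readout.get_obs(); R=np.array(o["tool_rot"]); t=np.radians(yaw)
    ty=np.array([np.cos(t),np.sin(t),0]); tz=np.array([0,0,-1.]); G=np.c_[np.cross(ty,tz),ty,tz]
    print("t",round(float(o["clock"]),2),"pos",np.round(o["tool_pos"],1),"joints",np.round(o["joint_pos"]),"F",np.round(o["force"],1),"gap",np.round(93*o["finger_gap"],1))
    print("shift",np.round(R.T@(np.array([x,y,z])-o["tool_pos"]),1),"rv",np.round(R_.from_matrix(R.T@G).as_rotvec(),4))
E
python3 -m pendant '-591 -374 0 0 0 1.306 93;-591 -374 0 0 0 1.306 93;-591 -374 0 0 0 1.306 93;-591 -374 0 0 0 1.306 93;-591 -374 0 0 0 1.306 93'
python3 -c "
from h import *
goal(642,111,230,0)"
```

```text
clock: 0.6
tool_pos: [339.9, 441.2, 218.4]
tool_rot: [[-0.523, 0.852, -0.0], [0.852, 0.523, -0.0], [-0.0, -0.001, -1.0]]
force: [0.3, 0.6, 0.3]
finger_gap: 1.001
t 0.6 pos [339.9 441.2 218.4] joints [-62.  27.  12.  98.  -6.  56. -17.] F [0.3 0.6 0.3] gap 93.1
shift [-439.4   85.   -11.6] rv [-5.000e-04  3.000e-04  5.501e-01]
```

```bash
python3 -m pendant '-220 42 -6 0 0 0.55 93;-220 42 -6 0 0 0.55 93;-220 42 -6 0 0 0.55 93;-220 42 -6 0 0 0.55 93;-220 42 -6 0 0 0.55 93' >/dev/null
python3 -c "
from h import *
goal(642,111,230,0)"
```

```text
t 1.1 pos [494.  272.9 224.7] joints [-45.  28.  21.  96. -12.  58. -20.] F [-0.2 -0.2  0.5] gap 93.2
shift [-161.5  148.5   -4.4] rv [ 0.002   0.0032 -0.0028]
```

```bash
python3 -m pendant '-50 45 -1 0 0 0 93;-90 80 -2 0 0 0 93;-125 115 -3 0 0 0 93;-162 148 -5 0 0 0 93;-162 148 -5 0 0 0 93' >/dev/null
python3 -c "
from h import *
goal(642,111,230,0)
c=camera('wrist'); np.savez('w1.npz',**c); cv2.imwrite('pics/w1.png',c['color']); print(c['xyz'],np.round(c['attitude'],2).tolist())
P=cloud(c); print(np.nanmin(P[...,2]))
"
```

```text
t 1.6 pos [642.3 110.3 229.2] joints [-24.  36.  21.  81. -13.  65.  -1.] F [-0.8  0.3  0.7] gap 93.3
shift [ 0.7 -0.3 -0.8] rv [ 0.0011  0.0048 -0.0016]
[641.6147035  177.44526951 394.22135545] [[1.0, -0.0, 0.0], [-0.0, -0.97, -0.25], [0.0, 0.25, -0.97]]
-759.1636954106805
```

View pics/w1.png

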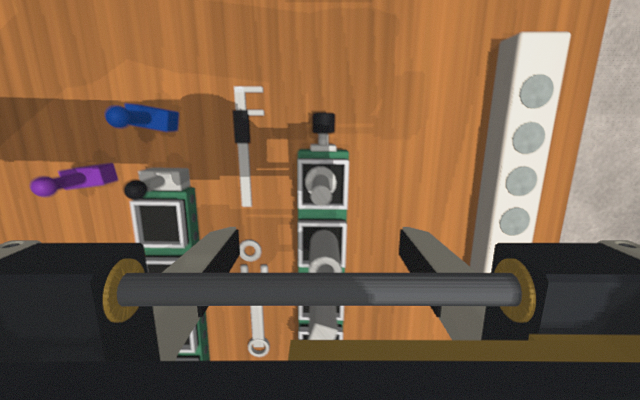

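```bash
python3 -c "
from h import *
c=dict(np.load('w1.npz')); P=cloud(c)
s=P[150:215,295:350].reshape(-1,3); z=s[:,2]
for a,b in((104,120),(40,50)):
    t=s[(z>a)&(z<b)]; print(len(t),np.round(np.median(t,0),1),np.round((t.min(0)+t.max(0))/2,1),np.round(t.max(0)-t.min(0),1))
cs=ray(c,[[327,150],[349,207],[297,207],[163,225],[340,100],[499,140]],46); print(np.round(cs,0))
"
```

```text
355 [641.9 110.1 111.4] [642.  109.6 108.7] [19.3 19.3  9.2]
1095 [643.2 113.6  45.4] [645.  106.5  45. ] [58.6 58.8  9.9]
[[651. 146.  46.]
 [678.  79.  46.]
 [616.  79.  46.]
 [454.  57.  46.]
 [665. 200.  46.]
 [844. 156.  46.]]
```

```bash
python3 -m pendant '0 0 45 0 0 0 93;0 0 90 0 0 0 93;0 0 130 0 0 0 93;0 0 155 0 0 0 93;0 0 167 0 0 0 93' >/dev/null
python3 -m pendant '0 0 0 0 0 0 93;0 0 0 0 0 0 40;0 0 0 0 0 0 26;0 0 0 0 0 0 14;0 0 0 0 0 0 10' 30
python3 -m pendant '0 0 0 0 0 0 10;0 0 0 0 0 0 10;0 0 0 0 0 0 10;0 0 0 0 0 0 10;0 0 0 0 0 0 10'
```

```text
clock: 2.65
tool_pos: [640.4, 117.3, 63.8]
tool_rot: [[-0.006, 1.0, 0.002], [1.0, 0.006, 0.0], [0.0, 0.002, -1.0]]
force: [-0.2, -0.4, 0.1]
finger_gap: 0.71
clock: 3.15
tool_pos: [640.0, 117.2, 62.6]
tool_rot: [[-0.006, 1.0, 0.0], [1.0, 0.006, -0.0], [-0.0, 0.0, -1.0]]
force: [1.3, 0.2, 0.4]
finger_gap: 0.276
```

The tool settled 7 mm off in y, because my earlier reading was taken while it was still moving. I'll open, re-centre and close again.

```bash
python3 -m pendant '0 0 0 0 0 0 60;0 0 0 0 0 0 60;0 0 0 0 0 0 60;-4 1 0 0 0 0 60;-7 2 0 0 0 0 60' 
python3 -m pendant '0 0 0 0 0 0 60;0 0 0 0 0 0 60;0 0 0 0 0 0 60'
python3 -c "
from h import *
c=camera('top'); P=cloud(c)
s=P[125:185,250:280].reshape(-1,3); z=s[:,2]
t=s[(z>104)&(z<116)&(s[:,0]<660)&(s[:,0]>628)]; print(len(t),np.median(t,0),t.min(0),t.max(0))
cv2.imwrite('pics/t2.png',cv2.resize(c['color'][100:220,200:360],None,fx=4,fy=4))
goal(642,110,62)
"
```

```text
clock: 3.65
tool_pos: [641.8, 109.7, 62.6]
tool_rot: [[-0.006, 1.0, -0.0], [1.0, 0.006, -0.0], [-0.0, -0.0, -1.0]]
force: [-0.2, -0.7, -0.3]
finger_gap: 0.63
clock: 3.95
tool_pos: [641.8, 110.4, 62.6]
tool_rot: [[-0.006, 1.0, -0.0], [1.0, 0.006, 0.0], [0.0, -0.0, -1.0]]
force: [0.2, -0.3, 0.1]
finger_gap: 0.648
  return _methods._mean(a, axis=axis, dtype=dtype,
  ret = um.true_divide(
Traceback (most recent call last):
ValueError: zero-size array to reduction operation minimum which has no identity
```

```bash
python3 -m pendant '0 0 0 0 0 0 10;0 0 0 0 0 0 10;0 0 0 0 0 0 10;0 0 0 0 0 0 10;0 0 0 0 0 0 10' 30
python3 -m pendant '0 0 0 0 0 0 10;0 0 0 0 0 0 10;0 0 0 0 0 0 10;0 0 0 0 0 0 10;0 0 0 0 0 0 10' 
python3 -c "
from h import *
c=camera('wrist'); cv2.imwrite('pics/w2.png',c['color'][180:400,150:500])"
```

```text
clock: 4.5
tool_pos: [641.8, 110.2, 62.6]
tool_rot: [[-0.006, 1.0, -0.0], [1.0, 0.006, -0.0], [-0.0, -0.0, -1.0]]
force: [0.4, 0.4, -1.0]
finger_gap: 0.263
clock: 5.0
tool_pos: [642.1, 110.2, 62.7]
tool_rot: [[-0.006, 1.0, 0.001], [1.0, 0.006, -0.0], [-0.0, 0.001, -1.0]]
force: [1.0, 0.4, 0.4]
finger_gap: 0.21
```

View pics/w2.png

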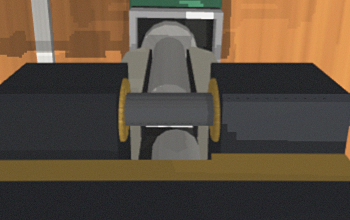

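```bash
python3 -m pendant '0 0 -10 0 0 0 10;0 0 -40 0 0 0 10;0 0 -70 0 0 0 10;0 0 -95 0 0 0 10;0 0 -100 0 0 0 10' 
python3 -m pendant '-7 -25 0 0 0 0 10;-18 -75 0 0 0 0 10;-32 -125 0 0 0 0 10;-43 -170 0 0 0 0 10;-49 -195 0 0 0 0 10' >/dev/null
python3 -m pendant '0 0 0 0 0 0 10;0 0 0 0 0 0 10;0 0 0 0 0 0 10;0 0 0 0 0 0 10;0 0 0 0 0 0 10' 
python3 -c "
from h import *
goal(447,60,64,0)
c=camera('side'); cv2.imwrite('pics/s2.png',c['color'][130:330,170:480])"
```

```text
clock: 5.55
tool_pos: [643.3, 110.1, 166.2]
tool_rot: [[-0.006, 1.0, 0.005], [1.0, 0.006, 0.001], [0.001, 0.005, -1.0]]
force: [0.8, 0.6, -2.1]
finger_gap: 0.207
clock: 6.55
tool_pos: [447.8, 60.2, 162.4]
tool_rot: [[-0.006, 1.0, 0.0], [1.0, 0.006, -0.0], [-0.0, 0.0, -1.0]]
force: [0.6, 0.4, -2.4]
finger_gap: 0.212
t 6.55 pos [447.8  60.2 162.4] joints [-26.  23.  21. 118. -13.  41.   4.] F [ 0.6  0.4 -2.4] gap 19.7
shift [-0.2 -0.8 98.4] rv [0.0001 0.0004 0.0063]
```

View pics/s2.png

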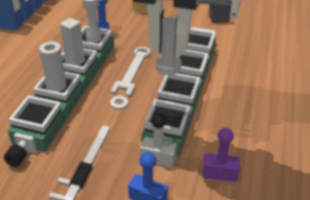

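The flanged pin is held upright over bay 1, and its weight reads −2.4 N as expected. Now I'll lower it and let go.

```bash
python3 -m pendant '0 0 30 0 0 0 10;0 0 65 0 0 0 10;0 0 88 0 0 0 10;0 0 96 0 0 0 10;0 0 99 0 0 0 10' >/dev/null
python3 -m pendant '0 0 0 0 0 0 10;0 0 0 0 0 0 10;0 0 0 0 0 0 10' | sed -n '2p;8p;4,7p'
python3 -m pendant '0 0 0.5 0 0 0 26;0 0 0.5 0 0 0 40;0 0 0.5 0 0 0 60;0 0 0.5 0 0 0 80;0 0 0.5 0 0 0 90'
python3 -m pendant '0 0 0 0 0 0 90;0 0 -10 0 0 0 90;0 0 -50 0 0 0 90;0 0 -95 0 0 0 90;0 0 -130 0 0 0 90' >/dev/null
python3 -m pendant '0 0 0 0 0 0 90;0 0 0 0 0 0 90;0 0 0 0 0 0 90' >/dev/null
python3 -c "
from h import *
c=camera('wrist'); np.savez('w3.npz',**c); P=cloud(c); s=P.reshape(-1,3)
t=s[(abs(s[:,0]-447)<28)&(abs(s[:,1]-60)<28)&(abs(s[:,2]-112)<8)]
print(len(t),np.median(t,0),t.min(0),t.max(0))
c=camera('top');P=cloud(c)
for nm,(u0,u1),zt in(('sleeve',(288,320),116),('square',(326,358),120),('waisted',(366,398),128)):
    s=P[125:185,u0:u1].reshape(-1,3); z=s[:,2]
    t=s[(z>zt-8)&(z<zt+8)]
    if len(t): print(nm,len(t),np.round((t.min(0)+t.max(0))/2,1), cv2.minAreaRect(t[:,:2].astype(np.float32)))
goal(646,33,192,0)
"
```

```text
tool_pos: [447.9, 60.2, 64.6]
force: [0.3, -0.6, -2.5]
finger_gap: 0.209
clock: 7.9
tool_pos: [447.2, 60.1, 63.2]
tool_rot: [[-0.006, 1.0, 0.0], [1.0, 0.006, 0.0], [0.0, 0.0, -1.0]]
force: [0.1, 0.1, 0.3]
finger_gap: 0.576
458 [446.98107344  60.38846101 111.26976117] [437.66395162  49.74145194 104.0100303 ] [456.2811593   69.4829589  113.54708511]
sleeve 185 [646.3  33.1 113. ] ((645.6798095703125, 32.9010124206543), (32.6398811340332, 32.22059631347656), 50.867061614990234)
square 183 [643.4 -40.6 117.5] ((643.5521850585938, -40.01719665527344), (25.695398330688477, 27.100149154663086), 70.0382308959961)
waisted 200 [ 639.7 -122.9  125.3] ((639.6029052734375, -122.85353088378906), (29.180349349975586, 28.189926147460938), 2.285170078277588)
t 8.8 pos [446.  60. 192.] joints [-27.  21.  23. 116. -11.  46.   2.] F [ 0.3  0.1 -0.1] gap 90.0
shift [-28.2 199.8  -0.6] rv [-0.0032  0.0007  0.006 ]
```

Flanged pin stands at (447.0, 60.4), top at 111 mm, which is right. The sleeve is next.

```bash
python3 -m pendant '-5 35 0 0 0 0 90;-12 80 0 0 0 0 90;-19 125 0 0 0 0 90;-25 170 0 0 0 0 90;-28 200 0 0 0 0 90' >/dev/null
python3 -m pendant '0 0 0 0 0 0 90;0 0 0 0 0 0 90;0 0 0 0 0 0 90;0 0 0 0 0 0 90' |sed -n 2p
python3 -m pendant '0 0 40 0 0 0 90;0 0 80 0 0 0 90;0 0 110 0 0 0 90;0 0 125 0 0 0 90;0 0 130 0 0 0 90' >/dev/null
python3 -m pendant '0 0 0 0 0 0 90;0 0 0 0 0 0 90;0 0 0 0 0 0 70' 
python3 -c "
from h import *
goal(646,33,62,0)"
```

```text
tool_pos: [646.1, 33.6, 193.1]
clock: 10.5
tool_pos: [648.5, 33.2, 65.0]
tool_rot: [[-0.006, 1.0, 0.003], [1.0, 0.006, 0.0], [0.0, 0.003, -1.0]]
force: [0.4, 0.7, 0.6]
finger_gap: 0.924
t 10.5 pos [648.5  33.2  65. ] joints [-15.  46.  18.  91. -18.  46.  11.] F [0.4 0.7 0.6] gap 86.0
shift [-0.2 -2.5  3. ] rv [ 0.0034 -0.0001  0.0061]
```

```bash
python3 -m pendant '0 -2 1 0 0 0 40;0 -2 1 0 0 0 25;0 -2 1 0 0 0 25;0 -2 1 0 0 0 25;0 -2 1 0 0 0 25' 30 >/dev/null
python3 -m pendant '0 0 0 0 0 0 25;0 0 0 0 0 0 25;0 0 0 0 0 0 25;0 0 0 0 0 0 25' 
python3 -m pendant '0 0 -10 0 0 0 25;0 0 -40 0 0 0 25;0 0 -70 0 0 0 25;0 0 -95 0 0 0 25;0 0 -100 0 0 0 25' >/dev/null
python3 -m pendant '0 0 0 0 0 0 25;0 0 0 0 0 0 25;0 0 0 0 0 0 25' 
python3 -c "
from h import *
goal(446,-16.5,163,0)"
```

```text
clock: 11.4
tool_pos: [645.9, 33.2, 62.4]
tool_rot: [[-0.006, 1.0, 0.001], [1.0, 0.006, -0.0], [-0.0, 0.001, -1.0]]
force: [0.3, -0.3, 1.2]
finger_gap: 0.365
clock: 12.2
tool_pos: [643.9, 33.4, 160.1]
tool_rot: [[-0.006, 1.0, -0.004], [1.0, 0.006, -0.0], [-0.0, -0.004, -1.0]]
force: [0.4, -0.1, -2.4]
finger_gap: 0.366
t 12.2 pos [643.9  33.4 160.1] joints [-17.  39.  21.  87. -16.  57.   9.] F [ 0.4 -0.1 -2.4] gap 34.0
shift [ -48.7 -198.2   -2. ] rv [-0.0042  0.0001  0.0061]
```

```bash
python3 -m pendant '-7 -25 0 0 0 0 25;-18 -75 0 0 0 0 25;-32 -125 0 0 0 0 25;-43 -172 0 0 0 0 25;-49 -199 0 0 0 0 25' >/dev/null
python3 -m pendant '0 0 0 0 0 0 25;0 0 0 0 0 0 25;0 0 0 0 0 0 25;0 0 0 0 0 0 25;0 0 0 0 0 0 25' 
python3 -c "
from h import *
goal(446,-16.5,63,0)"
```

```text
clock: 13.2
tool_pos: [447.4, -16.8, 161.9]
tool_rot: [[-0.007, 1.0, 0.0], [1.0, 0.007, -0.0], [-0.0, 0.0, -1.0]]
force: [0.4, 0.2, -2.3]
finger_gap: 0.361
t 13.2 pos [447.4 -16.8 161.9] joints [-17.  23.  22. 118. -13.  41.  14.] F [ 0.4  0.2 -2.3] gap 33.5
shift [ 0.3 -1.4 98.9] rv [0.     0.0004 0.0068]
```

```bash
python3 -m pendant '0 0 30 0 0 0 25;0 0 65 0 0 0 25;0 0 88 0 0 0 25;0 0 96 0 0 0 25;0 -1 99 0 0 0 25' >/dev/null
python3 -m pendant '0 0 0 0 0 0 25;0 0 0 0 0 0 25;0 0 0 0 0 0 25' | sed -n '2p;8p;4,7p'
python3 -m pendant '0 0 0.5 0 0 0 40;0 0 0.5 0 0 0 50;0 0 0.5 0 0 0 65;0 0 0.5 0 0 0 80;0 0 0.5 0 0 0 90' >/dev/null
python3 -m pendant '0 0 0 0 0 0 90;0 0 -10 0 0 0 90;0 0 -50 0 0 0 90;0 0 -95 0 0 0 90;0 0 -130 0 0 0 90' >/dev/null
python3 -m pendant '0 0 0 0 0 0 90;0 0 0 0 0 0 90;0 0 0 0 0 0 90' >/dev/null
python3 -c "
from h import *
c=camera('wrist'); P=cloud(c); s=P.reshape(-1,3)
for y,zt in((60,112),(-16.5,116)):
    t=s[(abs(s[:,0]-446)<28)&(abs(s[:,1]-y)<28)&(abs(s[:,2]-zt)<8)]
    if len(t): print(len(t),np.median(t,0),(t.min(0)+t.max(0))/2)
goal(643,-41,192,-20)
"
```

```text
tool_pos: [446.4, -16.9, 64.1]
force: [0.2, -1.7, -3.2]
finger_gap: 0.364
529 [447.17625441  59.3436236  111.40876705] [446.92534149  59.25143257 110.98396794]
964 [445.38967298 -17.93431496 115.17881843] [445.07387418 -18.71275451 112.72501243]
t 15.35 pos [444.5 -16.8 191.6] joints [-19.  21.  25. 116. -12.  46.  13.] F [-0.6 -0.3  0.2] gap 90.0
shift [-25.4 198.4  -1. ] rv [-0.003   0.0006  0.3552]
```

```bash
python3 -m pendant '9 35 0 0 0 0 90;19 80 0 0 0 0 90;30 125 0 0 0 0 90;40 170 0 0 0 0 90;46 198 0 0 0 0 90' >/dev/null
python3 -m pendant '0 0 0 0 0 0 90;0 0 0 0 0 0 90;0 0 0 0 0 0 90;0 0 0 0 0 0 90' |sed -n 2p
python3 -c "
from h import *
c=camera('wrist'); P=cloud(c); s=P.reshape(-1,3)
t=s[(abs(s[:,0]-643)<26)&(abs(s[:,1]+41)<26)&(abs(s[:,2]-119)<5)]
print(len(t)); 
if len(t): print(np.median(t,0),cv2.minAreaRect(t[:,:2].astype(np.float32)))
cv2.imwrite('pics/w4.png',c['color'])
goal(643,-41,192,-20)
"
```

```text
tool_pos: [642.1, 29.6, 192.6]
82
[640.85301806 -27.68825381 117.38921381] ((643.1420288085938, -27.903593063354492), (5.2063679695129395, 18.363033294677734), 88.27027130126953)
t 16.3 pos [642.3  29.7 192.9] joints [-17.  37.  23.  85. -16.  61.   9.] F [-0.3  0.4 -0.2] gap 89.9
shift [-70.7   0.3   0.8] rv [-0.0007  0.      0.3541]
```

View pics/w4.png

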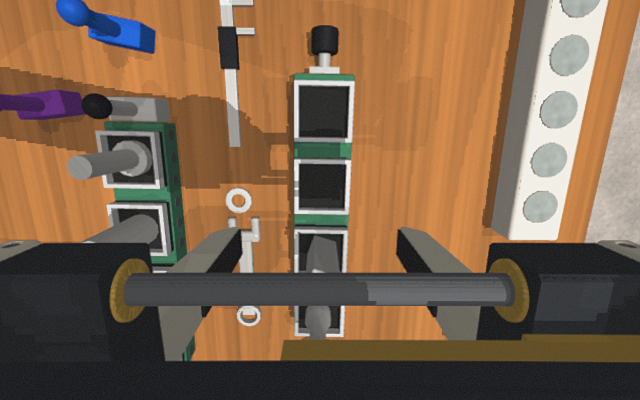

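```bash
python3 -m pendant '-18 0 0 0 0 0.09 90;-38 0 0 0 0 0.19 90;-56 0 0 0 0 0.28 90;-70 1 0 0 0 0.354 90;-70 1 0 0 0 0.354 90' >/dev/null
python3 -m pendant '0 0 0 0 0 0 90;0 0 0 0 0 0 90;0 0 0 0 0 0 90;0 0 0 0 0 0 90' |sed -n 2p
python3 -m pendant '0 0 40 0 0 0 90;0 0 80 0 0 0 90;0 0 110 0 0 0 90;0 0 125 0 0 0 90;0 0 130 0 0 0 90' >/dev/null
python3 -m pendant '0 0 0 0 0 0 90;0 0 0 0 0 0 90;0 0 0 0 0 0 70;0 0 0 0 0 0 70'
python3 -c "
from h import *
goal(643.5,-40.5,62,-20)"
```

```text
tool_pos: [644.7, -38.8, 192.6]
clock: 18.1
tool_pos: [645.5, -39.9, 64.0]
tool_rot: [[0.341, 0.94, 0.002], [0.94, -0.341, -0.0], [0.001, 0.002, -1.0]]
force: [0.4, -0.4, 0.2]
finger_gap: 0.844
t 18.1 pos [645.5 -39.9  64. ] joints [-12.  47.  24.  92. -24.  47.   2.] F [ 0.4 -0.4  0.2] gap 78.5
shift [-1.3 -1.7  2. ] rv [ 0.0022 -0.0007  0.0011]
```

```bash
python3 -m pendant '-1 -1 0.5 0 0 0 40;-1 -1 0.5 0 0 0 20;-1 -1 0.5 0 0 0 18;-1 -1 0.5 0 0 0 18;-1 -1 0.5 0 0 0 18' 30 >/dev/null
python3 -m pendant '0 0 0 0 0 0 18;0 0 0 0 0 0 18;0 0 0 0 0 0 18;0 0 0 0 0 0 18;0 0 0 0 0 0 18' 
python3 -m pendant '0 0 -10 0 0 0 18;0 0 -40 0 0 0 18;0 0 -70 0 0 0 18;0 0 -95 0 0 0 18;0 0 -100 0 0 0 18' >/dev/null
python3 -m pendant '0 0 0 0 0 0 18;0 0 0 0 0 0 18;0 0 0 0 0 0 18;0 0 0 0 0 0 18' 
python3 -c "
from h import *
goal(444.5,-93,163,0)"
```

```text
clock: 19.1
tool_pos: [644.2, -40.7, 62.4]
tool_rot: [[0.341, 0.94, 0.002], [0.94, -0.341, -0.001], [-0.0, 0.002, -1.0]]
force: [1.7, -0.9, -0.4]
finger_gap: 0.28
clock: 20.0
tool_pos: [642.5, -40.1, 160.5]
tool_rot: [[0.341, 0.94, -0.003], [0.94, -0.341, 0.0], [-0.001, -0.003, -1.0]]
force: [0.5, -0.8, -5.0]
finger_gap: 0.277
t 20.0 pos [642.5 -40.1 160.5] joints [-14.  40.  27.  87. -20.  58.  -1.] F [ 0.5 -0.8 -5. ] gap 25.8
shift [-117.2 -168.1   -1.8] rv [-0.0033  0.0004 -0.348 ]
```

```bash
python3 -m pendant '-15 -22 0 0 0 -0.045 18;-42 -61 0 0 0 -0.125 18;-71 -103 0 0 0 -0.21 18;-99 -143 0 0 0 -0.295 18;-117 -169 0 0 0 -0.348 18' >/dev/null
python3 -m pendant '0 0 0 0 0 0 18;0 0 0 0 0 0 18;0 0 0 0 0 0 18;0 0 0 0 0 0 18;0 0 0 0 0 0 18' 
python3 -c "
from h import *
goal(444.5,-93,63,0)"
```

```text
clock: 21.0
tool_pos: [445.6, -92.4, 162.0]
tool_rot: [[-0.001, 1.0, 0.0], [1.0, 0.001, -0.0], [-0.0, 0.0, -1.0]]
force: [-0.4, -0.7, -4.5]
finger_gap: 0.277
t 21.0 pos [445.6 -92.4 162. ] joints [ -8.  24.  23. 117. -14.  41.  24.] F [-0.4 -0.7 -4.5] gap 25.8
shift [-0.5 -1.1 99. ] rv [0.0001 0.0004 0.0011]
```

```bash
python3 -m pendant '0 0 30 0 0 0 18;0 0 65 0 0 0 18;0 0 88 0 0 0 18;0 0 96 0 0 0 18;0 -1 99 0 0 0 18' >/dev/null
python3 -m pendant '0 0 0 0 0 0 18;0 0 0 0 0 0 18;0 0 0 0 0 0 18' | sed -n '2p;8p;4,7p'
python3 -m pendant '0 0 0.5 0 0 0 35;0 0 0.5 0 0 0 50;0 0 0.5 0 0 0 65;0 0 0.5 0 0 0 80;0 0 0.5 0 0 0 90' >/dev/null
python3 -m pendant '0 0 0 0 0 0 90;0 0 -10 0 0 0 90;0 0 -50 0 0 0 90;0 0 -95 0 0 0 90;0 0 -130 0 0 0 90' >/dev/null
python3 -m pendant '0 0 0 0 0 0 90;0 0 0 0 0 0 90;0 0 0 0 0 0 90' >/dev/null
python3 -c "
from h import *
c=camera('wrist'); P=cloud(c); s=P.reshape(-1,3)
for y,zt in((60,112),(-16.5,116),(-93,120)):
    t=s[(abs(s[:,0]-446)<28)&(abs(s[:,1]-y)<28)&(abs(s[:,2]-zt)<8)]
    if len(t): print(len(t),np.median(t,0),(t.min(0)+t.max(0))/2)
c=camera('top'); P=cloud(c); s=P[125:185,366:398].reshape(-1,3); t=s[abs(s[:,2]-127)<7]
if len(t): print('waisted',len(t),(t.min(0)+t.max(0))/2)
goal(640.5,-122.5,192,0)
"
```

```text
tool_pos: [444.5, -92.8, 64.1]
force: [-0.1, -0.6, -5.2]
finger_gap: 0.278
399 [447.04361311  54.61867322 111.04744633] [446.99754366  54.37494862 108.78430508]
1119 [445.12726382 -18.56661985 115.14289749] [445.46639829 -19.21974528 112.9695615 ]
1011 [443.60910976 -92.11823867 119.2575996 ] [443.22868999 -93.35032986 117.12742403]
waisted 169 [ 639.72518085 -122.5673803   125.2281571 ]
t 23.2 pos [442.7 -92.5 191.5] joints [-10.  21.  25. 115. -13.  46.  23.] F [ 0.1  0.2 -0.6] gap 89.9
shift [-30.  197.8  -1.1] rv [-0.0031 -0.0003 -0.0001]
```

```bash
python3 -m pendant '-5 35 0 0 0 0 90;-12 80 0 0 0 0 90;-19 125 0 0 0 0 90;-26 170 0 0 0 0 90;-30 197 0 0 0 0 90' >/dev/null
python3 -m pendant '0 0 0 0 0 0 90;0 0 0 0 0 0 90;0 0 0 0 0 0 90;0 0 0 0 0 0 90' |sed -n 2p
python3 -m pendant '0 0 40 0 0 0 90;0 0 80 0 0 0 90;0 0 110 0 0 0 90;0 0 125 0 0 0 90;0 0 129 0 0 0 90' >/dev/null
python3 -m pendant '0 0 0 0 0 0 90;0 0 0 0 0 0 90;0 0 0 0 0 0 70;0 0 0 0 0 0 70'
python3 -c "
from h import *
goal(640,-122.5,63,0)"
```

```text
tool_pos: [639.5, -122.6, 192.6]
clock: 25.0
tool_pos: [641.4, -122.9, 65.0]
tool_rot: [[-0.0, 1.0, 0.002], [1.0, 0.0, -0.0], [-0.0, 0.002, -1.0]]
force: [0.8, 0.6, 0.1]
finger_gap: 0.841
t 25.0 pos [ 641.4 -122.9   65. ] joints [ -2.  46.  20.  90. -20.  47.  26.] F [0.8 0.6 0.1] gap 78.2
shift [ 0.4 -1.4  2. ] rv [0.0022 0.0004 0.0001]
```

```bash
python3 -m pendant '0 0 0 0 0 0 40;0 0 0 0 0 0 20;0 0 0 0 0 0 10;0 0 0 0 0 0 10;0 0 0 0 0 0 10' 30 >/dev/null
python3 -m pendant '0 0 0 0 0 0 10;0 0 0 0 0 0 10;0 0 0 0 0 0 10;0 0 0 0 0 0 10;0 0 0 0 0 0 10' 
python3 -m pendant '0 0 0 0 0 0 10;0 0 0 0 0 0 10'
```

```text
clock: 26.0
tool_pos: [640.7, -122.7, 63.6]
tool_rot: [[-0.0, 1.0, 0.0], [1.0, 0.0, -0.0], [-0.0, 0.0, -1.0]]
force: [0.5, -0.6, -0.4]
finger_gap: 0.312
clock: 26.2
tool_pos: [640.7, -122.7, 63.6]
tool_rot: [[-0.0, 1.0, 0.0], [1.0, 0.0, -0.0], [-0.0, 0.0, -1.0]]
force: [1.7, -0.2, -0.8]
finger_gap: 0.312
```

The gap reads 29 mm, so the fingers are bearing on the 30 mm upper end and not on the waist. I'll let go, raise the tool 36 mm and grip the upper end squarely with the pads.

```bash
python3 -m pendant '0 0 0 0 0 0 50;0 0 0 0 0 0 60;0 0 0 0 0 0 60;0 0 0 0 0 0 60;0 0 0 0 0 0 60' >/dev/null
python3 -m pendant '0 0 -18 0 0 0 60;0 0 -36 0 0 0 60;0 0 -36 0 0 0 60;0 0 -36 0 0 0 60;0 0 -36 0 0 0 60' >/dev/null
python3 -m pendant '0 0 0 0 0 0 40;0 0 0 0 0 0 25;0 0 0 0 0 0 20;0 0 0 0 0 0 20;0 0 0 0 0 0 20' 40 >/dev/null
python3 -m pendant '0 0 0 0 0 0 20;0 0 0 0 0 0 20;0 0 0 0 0 0 20;0 0 0 0 0 0 20;0 0 0 0 0 0 20' 
python3 -m pendant '0 0 -10 0 0 0 20;0 0 -30 0 0 0 20;0 0 -60 0 0 0 20;0 0 -90 0 0 0 20;0 0 -100 0 0 0 20' >/dev/null
python3 -m pendant '0 0 0 0 0 0 20;0 0 0 0 0 0 20;0 0 0 0 0 0 20;0 0 0 0 0 0 20' 
python3 -c "
from h import *
goal(443,-169.7,200,0)
c=camera('side'); cv2.imwrite('pics/s3.png',cv2.resize(c['color'][60:300,150:470],None,fx=2,fy=2))"
```

```text
clock: 28.2
tool_pos: [640.6, -122.6, 99.5]
tool_rot: [[-0.0, 1.0, -0.0], [1.0, 0.0, 0.0], [0.0, -0.0, -1.0]]
force: [0.8, -0.4, -2.3]
finger_gap: 0.314
clock: 29.1
tool_pos: [639.8, -122.4, 197.9]
tool_rot: [[-0.0, 1.0, -0.003], [1.0, 0.0, 0.001], [0.001, -0.003, -1.0]]
force: [-0.5, -0.7, -3.2]
finger_gap: 0.312
t 29.1 pos [ 639.8 -122.4  197.9] joints [ -4.  38.  24.  83. -16.  62.  23.] F [-0.5 -0.7 -3.2] gap 29.0
shift [ -47.3 -196.8   -1.5] rv [-0.0033 -0.0006  0.    ]
```

View pics/s3.png

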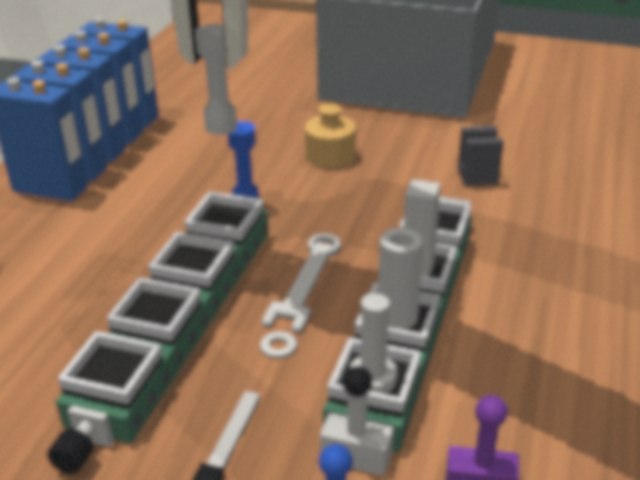

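The waisted specimen hangs upright at about (215,80), and the three already placed are standing. Now over to bay 4.

```bash
python3 -m pendant '-6 -25 0 0 0 0 20;-17 -73 0 0 0 0 20;-29 -123 0 0 0 0 20;-40 -170 0 0 0 0 20;-47 -197 0 0 0 0 20' >/dev/null
python3 -m pendant '0 0 0 0 0 0 20;0 0 0 0 0 0 20;0 0 0 0 0 0 20;0 0 0 0 0 0 20;0 0 0 0 0 0 20' 
python3 -c "
from h import *
goal(443,-169.7,100,0)"
```

```text
clock: 30.15
tool_pos: [444.6, -169.3, 199.4]
tool_rot: [[-0.001, 1.0, -0.0], [1.0, 0.001, -0.0], [-0.0, -0.0, -1.0]]
force: [-0.4, -0.2, -2.6]
finger_gap: 0.312
t 30.15 pos [ 444.6 -169.3  199.4] joints [ -0.  23.  26. 112. -13.  49.  32.] F [-0.4 -0.2 -2.6] gap 29.1
shift [-0.3 -1.5 99.4] rv [-0.0002  0.0003  0.0015]
```

```bash
python3 -m pendant '0 0 30 0 0 0 20;0 0 65 0 0 0 20;0 0 88 0 0 0 20;0 0 96 0 0 0 20;0 -1 99 0 0 0 20' >/dev/null
python3 -m pendant '0 0 0 0 0 0 20;0 0 0 0 0 0 20;0 0 0.5 0 0 0 20;0 0 0.5 0 0 0 20' | sed -n '2p;8p;4,7p'
python3 -m pendant '0 0 0 0 0 0 36;0 0 0 0 0 0 50;0 0 0 0 0 0 65;0 0 0 0 0 0 80;0 0 0 0 0 0 90' >/dev/null
python3 -m pendant '0 0 0 0 0 0 90;0 0 -10 0 0 0 90;0 0 -40 0 0 0 90;0 0 -75 0 0 0 90;0 0 -100 0 0 0 90' >/dev/null
python3 -m pendant '35 35 0 0 0 0 90;65 75 0 0 0 0 90;95 115 0 0 0 0 90;125 150 0 0 0 0 90;125 150 0 0 0 0 90' >/dev/null
python3 -m pendant '0 50 0 0 0 0 90;0 90 0 0 0 0 90;0 120 0 0 0 0 90;0 120 0 0 0 0 90;0 120 0 0 0 0 90'
python3 -c "
from h import *
c=camera('top'); P=cloud(c); s=P.reshape(-1,3)
for nm,x,y,zt in(('flanged',447.5,60,112),('sleeve',446,-16.7,116),('square',445,-93.3,120),('waisted',443.5,-169.7,128)):
    t=s[(abs(s[:,0]-x)<30)&(abs(s[:,1]-y)<30)&(abs(s[:,2]-zt+2)<6)]
    if len(t): print(nm,len(t),np.round(np.median(t,0),1),np.round((t.min(0)+t.max(0))/2-[x,y,zt],1))
cv2.imwrite('pics/t5.png',c['color'])
c=camera('side'); cv2.imwrite('pics/s5.png',cv2.resize(c['color'][100:320,150:470],None,fx=2,fy=2))
"
```

```text
tool_pos: [443.1, -169.8, 100.9]
force: [0.3, -0.2, -4.2]
finger_gap: 0.314
clock: 33.05
tool_pos: [711.9, -45.6, 199.9]
tool_rot: [[0.001, 1.0, -0.002], [1.0, -0.001, -0.001], [-0.001, -0.002, -1.0]]
force: [-0.5, -0.2, -0.2]
finger_gap: 0.97
sleeve 139 [447.  -22.5 113.8] [-0.5 -3.9 -3. ]
square 211 [442.9 -91.1 118.1] [-1.4  2.1 -2.8]
waisted 219 [ 442.2 -169.7  126.2] [-1.3 -0.1 -3.6]
```

View pics/t5.png

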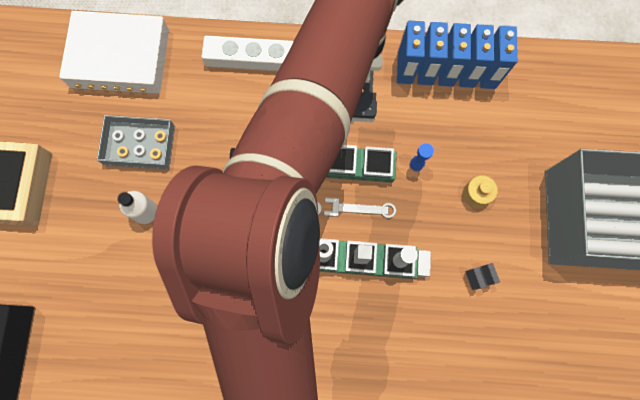

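View pics/s5.png

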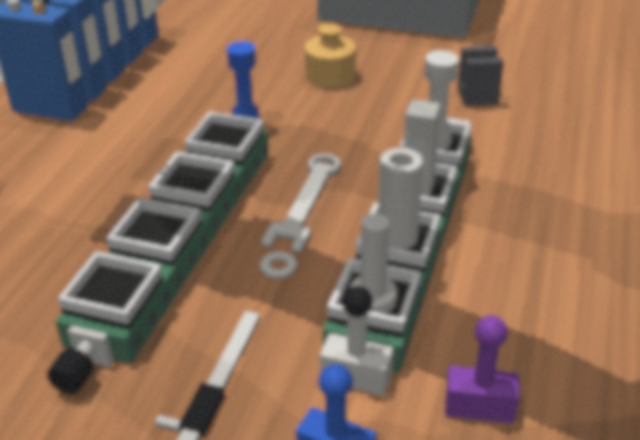

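All four stand in their bays. The flanged pin is hidden from the top camera and the sleeve partly so, so I'll check both with the side camera and hand in if they agree.

```bash
python3 -c "
from h import *
from workcell import order
c=camera('side'); P=cloud(c); s=P.reshape(-1,3); ok=True
for nm,x,y,zt in(('flanged',447.5,60,112),('sleeve',446,-16.7,116),('square',445,-93.3,120),('waisted',443.5,-169.7,128)):
    t=s[(abs(s[:,0]-x)<30)&(abs(s[:,1]-y)<30)&(abs(s[:,2]-zt)<5)]
    e=(t.min(0)+t.max(0))/2-[x,y,zt]; m=np.median(t,0)-[x,y,zt]; ok&=bool(np.hypot(*e[:2])<9)
    print(nm,len(t),np.round(e,1),np.round(m,1))
print(ok, readout.get_obs()['clock'])
if ok: print(order.job_done())
"
```

```text
flanged 126 [ 0.7  1.8 -1. ] [0.3 4.1 0.8]
sleeve 233 [ 1.7  0.  -1.1] [1.3 3.5 0.5]
square 166 [ 0.9  3.2 -1. ] [0.  6.9 1. ]
waisted 135 [ 1.1  0.  -1.7] [ 0.6  3.2 -0.1]
True 33.2
the job is handed in; nothing more can be done
None
```

All four specimens are in the empty rack in queue order, and I handed the job in at about 33 s of the 106 s. Counting from the index post they are flanged pin, sleeve, square bar and waisted specimen.

**Final checks:** The side camera put every specimen within about 3.5 mm of its bay centre, with its top within 2 mm of the height expected for standing on the floor. The last pictures show all four upright and let go, with the gripper open and clear.

**What went wrong or disagreed:**
- **Flanged pin:** My first close was 7 mm off, because I had read the position while the arm was still moving. I opened, re-centred and gripped again.
- **Waisted specimen:** The first grip caught on its upper end instead of the waist. I let go and gripped the upper end squarely.
- **Views that disagreed:** In the last top picture the arm hid the flanged pin completely. It also hid part of the sleeve, which read 4–6 mm off in y in that view. An earlier wrist picture also put the pin about 5 mm off, probably because it was cut off at the edge. The side camera, which sees both clearly, showed neither offset.

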